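# Press a jar onto its cork foot and hold it at the stop

## Task

The press stand has a self-adhesive cork foot waiting on its sprung plunger, locked by the pin with the orange flag: draw the pin straight out of its bore and park it in the open notch beside the bore, shank down on the notch floor, and let go of it. Then set the blue twist-cap jar upright on the cork and press it down gently but firmly until its base meets the hard stop, the plate round the plunger, and finish still holding it pressed there so the adhesive takes. Leave the trivet, pepper mill and paella pan alone, and do not knock the jar over or ram the stop.

Things in the scene. Friction and masses are not known exactly. Their poses are not given: they have to be found in the camera images.
- stand: Fixed steel press stand, carrying the plunger (the hard-stop plate on top is a part of its own). Origin on the work surface under the vertical plunger axis, z up. A 92 x 92 mm tower (walls parallel to its x and y) stands round this axis, its top plate (the hard stop) at 75 mm height. The pin's bore opens in its +y wall; the notch is on the same side, 64 mm further to +x. Base plate 10 mm thick, x -55..85, y -60..80 mm
- seat_top (a point): Centre of the hard stop, on the plunger axis, 75 mm above the work surface: flat plate with a 44 mm hole for the plunger, with a locating rim round it (inner radius 32, outer 37, 8 mm high). The jar's base is to end flat on this plate. Axes as the stand. A push of more than about 70 N on it counts as ramming
- plunger_face (a point): Centre of the plunger's cork face (a 35 mm disc), which stands 12 mm above the hard stop when free and goes down as pressed
- plunger (a joint): How far the sprung plunger is pressed down, m: 0 free, 0.012 when a jar standing on it meets the hard stop. The spring pushes up with 2 N at 0 and 8 N at the stop (plunger weight allowed for), so the jar's weight alone does not press it home. With the pin in its bore it moves 3 mm at most
- bore (a point): Mouth of the square bore (14 x 14 mm, 24 mm deep, running along the stand's y) in the outer face of the +y wall, at pin-axis height (43 mm). A 30 mm wide sill in front of it (at 37 mm, reaching 30 mm out) carries the shank
- notch (a point): Where the middle of the shank lies when parked: in the open-topped notch, a slot 16 mm wide along the stand's y, floor at 37 mm height, this point at 43 mm, 49 mm to +y of the plunger axis and 64 mm to +x. The notch's cheeks run from y 12 to 48 mm in the stand's frame and, with a flared mouth, reach 57 mm high; floor from y 12 to 76 mm. Axes as the stand
- pin_shank (a point): Middle of the locking pin's shank, a 12 x 12 mm square steel bar 82 mm long lying along its y axis (parallel to the stand's y), standing about 37 mm deep in the tower from the bore's mouth; moving the pin 50 mm along +y frees it. z up. The pin weighs about 90 g
- pin_flag (a point): Grip point on the pin's orange upright flag, 45 mm to +y of and 32 mm above the shank's middle. The flag is a plate 8 mm thick (along y), 24 mm wide (along x), from 6 mm below to 50 mm above the shank's middle; pinch it from above across its thickness
- pin: The same locking pin; origin in the middle of the shank's underside, y along the shank to the flag
- jar_centre (a point): Centre of the closed blue ceramic jar with white twist cap, half-way up: 56 mm diameter, 80 mm tall, so 40 mm above its base; about 0.3 kg. z up
- jar: The same jar; origin at the centre of its base
- seat: The hard-stop plate; origin 10 mm under its top
- trivet_mid (a point): Bystander: middle of the cork trivet, 100 mm across, 10 mm thick
- mill_mid (a point): Bystander: middle of the wooden pepper mill, 48 mm diameter, 110 mm tall
- pan_mid (a point): Bystander: middle of the small paella pan, 164 mm across, 30 mm high, red side handles 104 mm out along its y
There are look-alikes about, which are no part of the job. What is meant by the pin is not black or purple, and is the larger of those in its own colour.

How it is judged:
By the outcome, as a careful person would: the job done as asked, in the order asked, and still so for the second after the job is handed in, while the arm keeps its last pose, push and grip.
It also fails if it takes over 59 s, if anything falls off the work surface, if the arm or the gripper's body presses on something with over 40 N, if the wrist force passes 120 N, or if a joint passes its speed limit or range.

## Robot

A 7-joint arm with a two-finger parallel gripper is mounted at the origin on the work surface. World frame = base frame: x ahead of the robot, y to its left, z up, the work surface at z = 0. Lengths are in m, angles in rad, forces in N, time in s.
With the tool pointing down it reaches from about 0.35 to 0.9 m from the base axis. Payload 8.1 kg.
Tool frame: the origin (TCP) lies at the very end of the fingers, on their centre line; the grasp point (between the pads) lies 19 mm behind it (arm.grip_depth is the distance from the TCP to the grasp point, in m); x points along the fingers, z is the direction in which the jaws open and shut, and the axes are right-handed (so a half turn about x gives the same grasp; the last joint's range is limited). The gripper opens to 92 mm and grips with 3 to 60 N. Pads are 19 mm wide; open, the fingers measure 130 mm over their backs; the gripper's body (75 mm by 190 mm) begins 47 mm behind the grasp point.
Start: joints at [-1.256, 0.434, 0.025, 1.573, -0.012, 1.134, -0.075], TCP at [0.254, 0.571, 0.227] pointing down, gripper open.
Joint ranges: [-2.62, 2.62], [-0.44, 2.09], [-1.27, 1.32], [0.08, 2.57], [-1.32, 4.46], [0.12, 2], [-2.74, 2.74]. Speed limits (rad/s): [2.22, 2.22, 3.01, 3.01, 3.14, 3.14, 3.14].

## Interface

Orientations are given as a rotation vector (axis times angle).
In Python, from cell import status, cams, arm gives the robot as it stands. The module is installed in compiled form; this text tells all that it offers.
- The arm moves only by the tool step_arm, never from a script. Its argument "rows" is a list of rows, each a list of 7 numbers: the gripper command: -1 is fully open, 1 is shut, values between are in proportion, then the shift along the tool's x, y, z as a fraction of full scale, then the turn, a rotation vector about the tool's x, y, z as a fraction of full scale. In form: [[grip, x, y, z, rx, ry, rz], ...]. A call has 1 to 12 rows; each row is the pose to reach, as a shift and turn from the pose commanded when the call began, along the tool's axes at that moment; what a row does not reach only later rows make up. Full scale, the value 1, is 80 cm for a shift and 60 degrees for a turn. A row lasts 1/12 s, in which the tool goes at most 41.7 mm and 7.16 degrees, less where a joint would pass 70% of its speed; a pose out of reach is approached as far as the arm can. A call with a number of a shift or a turn outside -1 to 1 is refused whole. A call with a gripper value outside its range is refused whole. The fingers move at their own pace and stop on an object; "newtons" is the grip in N (left out, the last holds). Time passes only in rows, so rows that repeat a pose let the fingers close. It gives the time, the measured TCP pose, the force and the opening at its end, in the units of the state.
- status.observe(): the state, without advancing time (a new reading comes with each control period).
- cams.get_image(name): name is "side" or "top" or "wrist"; returns a dict with "pixels" (384x512x3 uint8, red, green, blue), "range_z" (384x512 float32, m along the optical axis (not along the pixel's ray), 0 where there is no reading), "camera_matrix" (3x3 intrinsics, pixels), "eye" and "attitude" of the camera in the world; the wrist camera has in their place "tool_from_camera" (4x4, takes a point from camera to tool coordinates, whose origin is the TCP and whose axes are the tool frame's). Camera axes: x right, y down, z forward; pixel columns grow to the right and rows downward; lengths in m; the calibration is good to about 2 mm. A picture is of the moment at which its call begins: read the wrist's pose just before it.
- arm.sign_off(): hands the job in, once; it reports no verdict.
The state is a dict: "clock": time; "joints": joint angles; "dq": joint speeds; "joint_efforts": joint torques, N m; "position": TCP position; "ee_rot": TCP orientation; "force": force on the tool from outside, world axes, zero at the start; "ft_torque": the same for the moment, N m; "width": opening from 0.0 (shut) to 1.0 (fully open).
Only numpy, scipy, OpenCV 4.12 (cv2) and the standard library are available. Lean on these libraries where they do the work, as an engineer would, in place of code of your own. Each camera call takes 0.05 s, during which the arm holds its last target.

## Working session

There is one attempt and no reset: what is moved stays moved. The work goes in short steps, Python scripts to look and compute and a tool call to move; the robot and the scene stay as the last step left them, time stands still between calls to the robot, and variables do not carry over. Pictures are saved under pics/ and viewed, and the job is handed in when it is done.

Besides the shell and the picture viewer there is one more tool, called after ">>>" as name(argument=value, ...) on one line, values as JSON. step_arm: Moves the arm, as the interface text tells. Its arguments: {"type":"object","properties":{"rows":{"type":"array","items":{"type":"array","items":{"type":"number"}}},"newtons":{"type":"number"}},"required":["rows"]}

```bash
mkdir -p pics; cat > h.py <<'E'
import numpy as np, cv2
from cell import status, cams, arm
from scipy.spatial.transform import Rotation as R
def grab(n,save=None):
    s=status.observe(); im=cams.get_image(n)
    K=np.array(im["camera_matrix"])
    if n=="wrist":
        T=np.array(im["tool_from_camera"]); W=np.eye(4); W[:3,:3]=R.from_rotvec(s["ee_rot"]).as_matrix(); W[:3,3]=s["position"]; T=W@T
    else:
        T=np.eye(4); a=np.array(im["attitude"],float)
        T[:3,:3]=a if a.shape==(3,3) else (R.from_rotvec(a).as_matrix() if a.size==3 else R.from_quat(a).as_matrix())
        T[:3,3]=im["eye"]
    if save: cv2.imwrite("pics/"+save,cv2.cvtColor(np.array(im["pixels"]),cv2.COLOR_RGB2BGR))
    np.savez("last_%s.npz"%n,p=im["pixels"],z=im["range_z"],K=K,T=T)
    return np.array(im["pixels"]),np.array(im["range_z"]),K,T
def load(n):
    d=np.load("last_%s.npz"%n); return d["p"],d["z"],d["K"],d["T"]
def cloud(z,K,T):
    v,u=np.mgrid[:z.shape[0],:z.shape[1]]
    P=np.stack([(u-K[0,2])/K[0,0]*z,(v-K[1,2])/K[1,1]*z,z],-1)
    return P@T[:3,:3].T+T[:3,3]
def ray(u,v,K,T,h):
    d=T[:3,:3]@np.array([(u-K[0,2])/K[0,0],(v-K[1,2])/K[1,1],1]); o=T[:3,3]
    return o+d*(h-o[2])/d[2]
E
python3 - <<'E'
from h import *
print(status.observe())
for n in("side","top","wrist"):
    p,z,K,T=grab(n,n+"0.png"); print(n,K,T)
    im=cams.get_image(n); print(im.get("attitude"))
E
```

```text
{'clock': 0.0, 'joints': array([-1.25559882,  0.43519382,  0.02497653,  1.57406752, -0.01161974,
        1.13402939, -0.07508606]), 'dq': array([-1.75805798e-05,  1.49039921e-03, -5.51043491e-04,  3.06972299e-04,
        1.19968864e-03,  7.35840632e-04, -2.12321268e-03]), 'joint_efforts': array([-9.93490175e-04, -6.67865753e+01,  9.84255932e-01, -3.14463723e+01,
       -6.07044459e-02,  4.28433577e-02,  1.52923294e-04]), 'position': array([0.25343473, 0.5707557 , 0.22597458]), 'ee_rot': array([-0.89706964,  1.37964632,  0.8955112 ]), 'force': array([-1.29659691, -0.50076666, -0.77928001]), 'ft_torque': array([0.00068861, 0.01169445, 0.03305843]), 'width': 1.0018084021600766}
side [[387.36975516   0.         253.28463895]
 [  0.         387.36975516 188.49637386]
 [  0.           0.           1.        ]] [[-0.99583601 -0.04783693  0.07760332  0.57072461]
 [-0.08993702  0.65465496 -0.7505586   0.62324215]
 [-0.01489898 -0.75441269 -0.65623129  0.67224148]
 [ 0.          0.          0.          1.        ]]
[-0.11712192  2.81105137 -1.27937918]
top [[463.6729418    0.         253.37828629]
 [  0.         463.6729418  183.11931858]
 [  0.           0.           1.        ]] [[ 0.01929167 -0.99270024  0.11905488  0.47205991]
 [-0.99966203 -0.01707608  0.01960206 -0.02640161]
 [-0.01742598 -0.1193928  -0.99269416  1.22867205]
 [ 0.          0.          0.          1.        ]]
[-2.17058298  2.13132365 -0.10871722]
wrist [[327.2513987    0.         262.96565155]
 [  0.         327.2513987  187.07923217]
 [  0.           0.           1.        ]] [[ 0.40581469  0.88465202  0.22957621  0.19076493]
 [ 0.91395481 -0.39252208 -0.10301955  0.59846415]
 [-0.00102272  0.25162912 -0.9678232   0.3839024 ]
 [ 0.          0.          0.          1.        ]]
None
```

View pics/side0.png

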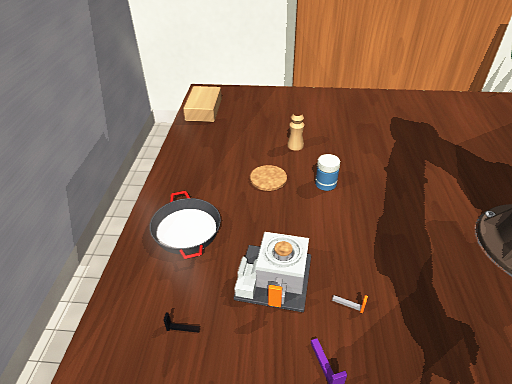

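View pics/top0.png

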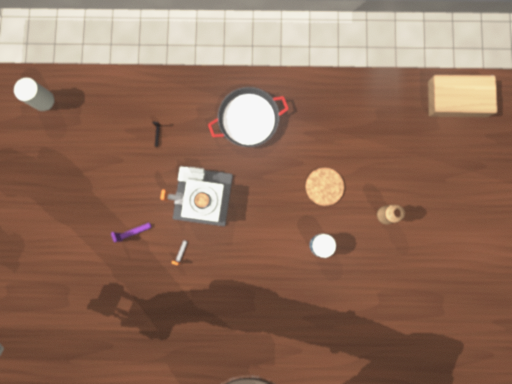

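View pics/wrist0.png

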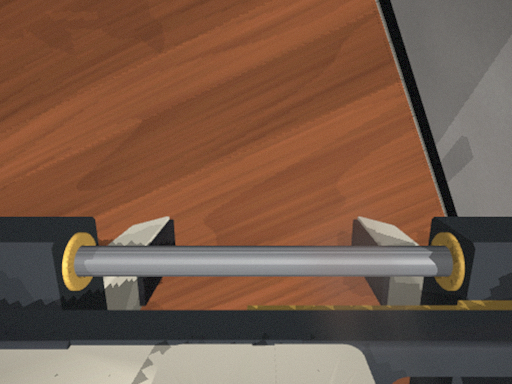

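The candidates for the pin are the orange-flagged pin in the stand (side 275,295; top 164,195), the smaller loose orange one (side 352,302; top 179,252), a black one (side 180,325) and a purple one (side 328,362). I choose the one in the stand. The jar is at side (327,172), top (323,245). Next I take a close crop and measure.

```bash
python3 - <<'E'
from h import *
out=[]
for n,(u0,u1,v0,v1) in (("side",(215,385,220,330)),("top",(140,250,150,280))):
    p,z,K,T=load(n)
    c=cv2.cvtColor(p[v0:v1,u0:u1],cv2.COLOR_RGB2BGR); 
    s=min(780/c.shape[1],590/c.shape[0]); cv2.imwrite(f"pics/crop_{n}.png",cv2.resize(c,None,fx=s,fy=s,interpolation=cv2.INTER_CUBIC))
    C=cloud(z,K,T); hsv=cv2.cvtColor(p,cv2.COLOR_RGB2HSV)
    H,S,V=cv2.split(hsv)
    for nm,m in (("orange",(H>8)&(H<20)&(S>200)&(V>150)),("blue",(H>95)&(H<115)&(S>120)&(V>60)),("top-of-jar",(S<40)&(V>150))):
        k,l,st,ce=cv2.connectedComponentsWithStats(m.astype(np.uint8))
        for i in range(1,k):
            if st[i,4]>25:
                q=C[(l==i)&(z>0)]
                print(n,nm,st[i],ce[i].round(1),np.median(q,0).round(4),q.min(0).round(3),q.max(0).round(3))
E
```

```text
side orange [268 285  14  22 251] [274.2 295.9] [0.5782 0.2241 0.0679] [0.567 0.17  0.009] [0.592 0.227 0.094]
side orange [360 295   8  18  50] [363.3 304.4] [0.4102 0.2009 0.0248] [ 0.4    0.163 -0.003] [0.413 0.204 0.038]
side blue [316 168  23  16 229] [326.4 176.7] [ 0.4631 -0.1551  0.0418] [ 0.434 -0.179  0.022] [ 0.487 -0.149  0.058]
side blue [316 181  21   9  81] [325.1 186.5] [ 0.4634 -0.1561  0.0091] [ 0.434 -0.174 -0.   ] [ 0.486 -0.149  0.017]
side top-of-jar [   16     0   281   384 21338] [173.1 115.7] [ 1.2975 -1.6702 -0.3366] [ 0.551 -1.701 -0.77 ] [1.511 0.116 0.056]
side top-of-jar [ 482   17   30   75 1144] [501.3  66.2] [-0.657  -1.6758 -0.315 ] [-0.777 -1.699 -0.46 ] [-0.602 -1.653 -0.019]
side top-of-jar [318 154  22  19 334] [328.4 162.8] [ 0.461  -0.1675  0.0788] [ 0.434 -0.31  -0.001] [ 0.487 -0.15   0.082]
side top-of-jar [321 181  16   5  26] [328.7 183.9] [ 0.4542 -0.1538  0.0198] [ 0.435 -0.166  0.017] [ 0.474 -0.149  0.025]
side top-of-jar [ 157  209   59   39 1820] [185.8 228.4] [0.7962 0.0136 0.0042] [ 0.723 -0.054  0.001] [0.863 0.087 0.031]
side top
[... 264 characters left out ...]
12    61 28199] [255.8  36.6] [ 1.3689  0.0135 -0.7502] [ 1.236 -1.125 -0.777] [ 1.501  1.183 -0.721]
top top-of-jar [ 14  78  24  24 451] [25.5 89.2] [0.8382 0.5798 0.0988] [ 0.807  0.549 -0.005] [0.903 0.666 0.105]
top top-of-jar [ 223   93   52   52 2124] [248.6 118.9] [0.7933 0.0142 0.0044] [ 0.724 -0.055 -0.004] [0.865 0.084 0.012]
top top-of-jar [ 168  166   56   56 1767] [197.9 195.2] [0.5785 0.1409 0.0733] [ 0.514  0.073 -0.003] [0.663 0.216 0.089]
top top-of-jar [311 234  25  24 479] [323.2 245.3] [ 0.4597 -0.1778  0.0791] [ 0.428 -0.22  -0.004] [ 0.488 -0.152  0.085]
top top-of-jar [176 241  11  20  83] [181.1 250.5] [0.4367 0.1834 0.0074] [ 0.413  0.171 -0.003] [0.463 0.197 0.013]
```

```bash
ls pics
```

```text
crop_side.png
crop_top.png
side0.png
top0.png
wrist0.png
```

View pics/crop_side.png

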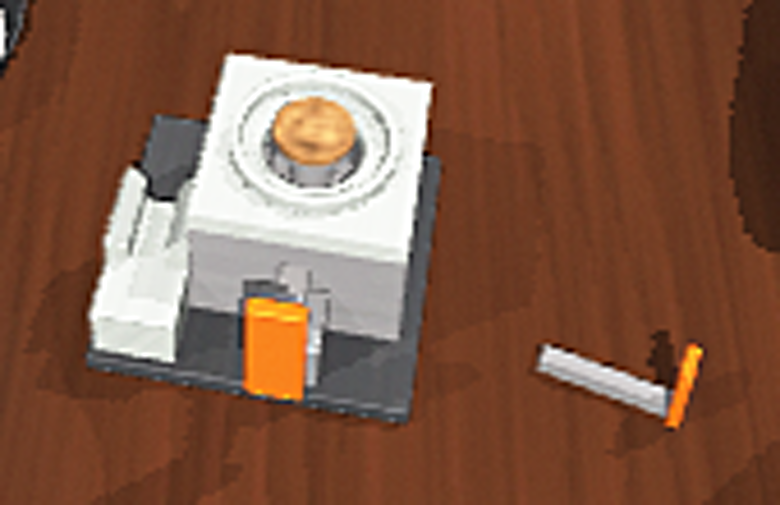

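View pics/crop_top.png

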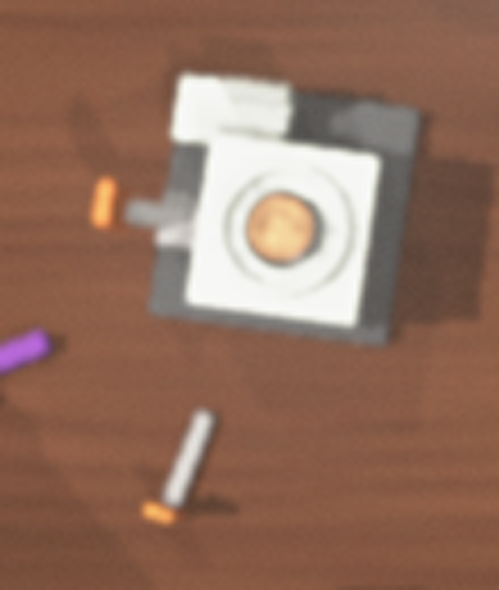

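```bash
cat > stand.py <<'E'
from h import *
def rect(P,tag):
    (c,sz,a)=cv2.minAreaRect((P[:,:2]*1000).astype(np.float32)); print(tag,np.round(c,1),np.round(sz,1),round(a,2),len(P))
def run(views):
  for n in views:
    p,z,K,T=load(n); C=cloud(z,K,T); x,y,h=C[...,0],C[...,1],C[...,2]
    roi=(abs(x-.57)<.12)&(abs(y-.14)<.14)&(z>0)
    hsv=cv2.cvtColor(p,cv2.COLOR_RGB2HSV); H,S,V=cv2.split(hsv)
    m=((h>.070)&(h<.079)&roi&(S<60)).astype(np.uint8)
    k,l,st,ce=cv2.connectedComponentsWithStats(m); i=1+st[1:,4].argmax()
    q=C[l==i]; print(n,"plate z",np.median(q[:,2])); rect(q,"plate")
    mc=(h>.082)&(h<.094)&roi&(abs(y-.134)<.04)
    q=C[mc]; print("cork",np.median(q,0).round(4),len(q)); 
    if len(q)>5: print(np.round(cv2.minEnclosingCircle((q[:,:2]*1000).astype(np.float32)),1) if 0 else cv2.minEnclosingCircle((q[:,:2]*1000).astype(np.float32)))
    of=(H>5)&(H<22)&(S>150)&roi&(y>.19)&(x>.5)
    q=C[of&(h>.04)]; print("flag",len(q),np.median(q,0).round(4)); rect(q,"flag")
    t=q[:,2]>.088; print("flag top",q[t].mean(0).round(4),t.sum())
    # pixel centroid of the orange cork, ray at 87
    oc=(S>90)&(H>5)&(H<25)&roi&(h>.08)&(y<.18)
    v,u=np.nonzero(oc); print("cork ray",ray(u.mean(),v.mean(),K,T,.087).round(4),len(u))
    # notch
    q=C[roi&(S<60)&(h>.030)&(h<.065)&(x>.61)]; print("notchblk",len(q)); rect(q,"notch")
    # base plate
    q=C[roi&(abs(h-.010)<.004)&(V<110)&(S<80)]; rect(q,"base")
E
python3 -c "
from stand import *
run(['side','top'])"
```

```text
side plate z 0.07451062756800642
plate [565.8 124.6] [94.8 92.3] 83.04 879
cork [0.5658 0.1273 0.0853] 342
((565.86474609375, 125.6690673828125), 36.471988677978516)
flag 251 [0.5772 0.2241 0.0718]
flag [577.4 221.1] [ 9.9 23.9] 84.65 251
flag top [0.577  0.2216 0.0917] 55
cork ray [0.5658 0.1266 0.087 ] 207
notchblk 595
notch [631.1 161.5] [66.4 43. ] 83.37 595
base [582.  133.2] [141.5 139.8] 83.35 940
top plate z 0.07473225110666082
plate [564.7 124.1] [92.4 92.1] 83.03 915
cork [0.5643 0.1248 0.0862] 242
((564.7383422851562, 124.01749420166016), 36.288116455078125)
flag 28 [0.5751 0.2168 0.0892]
flag [576.2 220.1] [ 9.1 22.8] 84.09 28
flag top [0.5748 0.2184 0.0911] 19
cork ray [0.5661 0.1241 0.087 ] 132
notchblk 324
notch [633.6 160. ] [65.  35.8] 83.78 324
base [579.8  98.2] [ 72.7 133.8] 83.21 307
```

```bash
cat >> h.py <<'E'
def goal(yaw_jaw):
    "tool x down, tool z (jaw) along world direction yaw"
    z=np.array([np.cos(yaw_jaw),np.sin(yaw_jaw),0]); x=np.array([0,0,-1.]); return np.stack([x,np.cross(z,x),z],1)
def plan(pos,Rg=None,ref=None):
    s=status.observe(); R0=R.from_rotvec(s["ee_rot"]).as_matrix(); p0=np.array(s["position"])
    if ref is not None: p0,R0=ref
    d=R0.T@(np.array(pos)-p0); rv=np.zeros(3) if Rg is None else R.from_matrix(R0.T@Rg).as_rotvec()
    print("shift mm",(d*1000).round(1),"frac",(d/.8).round(4),"turn deg",np.degrees(rv).round(2),"frac",(rv/np.radians(60)).round(4))
E
python3 - <<'E'
from h import *
s=status.observe(); M=R.from_rotvec(s["ee_rot"]).as_matrix(); print(M.round(3))
print("camera in tool:",np.linalg.inv(np.block([[M,np.array(s['position'])[:,None]],[np.zeros((1,3)),1]]))@load("wrist")[3])
for n in("side","top"):
    p,z,K,T=load(n); C=cloud(z,K,T); H,S,V=cv2.split(cv2.cvtColor(p,cv2.COLOR_RGB2HSV))
    m=(abs(C[...,0]-.461)<.05)&(abs(C[...,1]+.178)<.05)
    q=C[m&(C[...,2]>.075)&(C[...,2]<.088)]; print(n,"jar top",q.mean(0).round(4),np.median(q[:,2]).round(4),cv2.minEnclosingCircle((q[:,:2]*1000).astype(np.float32)),len(q))
    q=C[m&(C[...,2]>.02)&(C[...,2]<.095)];print(cv2.minEnclosingCircle((q[:,:2]*1000).astype(np.float32)))
    v,u=np.nonzero(m&(C[...,2]>.076)); print("ray",ray(u.mean(),v.mean(),K,T,.08))
    for nm,u,v in (("trivet",268,178),("mill",296,130)) if n=="side" else (("trivet",325,187),("mill",394,213)): print(nm,C[v,u].round(3))
for a in (np.radians(90-6.95),np.radians(-90-6.95)): plan([.5765,.2200,.2],goal(a))
E
```

```text
[[-0.    -0.914  0.406]
 [-0.     0.406  0.914]
 [-1.    -0.    -0.001]]
camera in tool: [[ 5.10828248e-04 -2.51596019e-01  9.67832208e-01 -1.57433365e-01]
 [ 1.15209957e-04 -9.67832313e-01 -2.51596107e-01  6.85594471e-02]
 [ 9.99999863e-01  2.40026305e-04 -4.65409718e-04 -5.36458979e-04]
 [ 0.00000000e+00  0.00000000e+00  0.00000000e+00  1.00000000e+00]]
side jar top [ 0.4598 -0.176   0.0792] 0.0794 ((459.0610656738281, -178.61044311523438), 28.57254981994629) 244
((459.7017822265625, -177.7834014892578), 29.177282333374023)
ray [ 0.45979084 -0.17531491  0.08      ]
trivet [ 0.614 -0.183  0.008]
mill [ 0.543 -0.332  0.068]
top jar top [ 0.4584 -0.1795  0.0797] 0.0797 ((458.4013366699219, -180.04270935058594), 27.7117919921875) 392
((458.3735656738281, -179.44949340820312), 28.109392166137695)
ray [ 0.45832504 -0.17942989  0.08      ]
trivet [ 0.611 -0.192  0.007]
mill [ 0.546 -0.374  0.001]
shift mm [  26.6 -437.6 -189.7] frac [ 0.0332 -0.547  -0.2372] turn deg [-17.    -0.03  -0.  ] frac [-0.2833 -0.0005 -0.    ]
shift mm [  26.6 -437.6 -189.7] frac [ 0.0332 -0.547  -0.2372] turn deg [ 1.63e+02 -0.00e+00  4.00e-02] frac [ 2.7167e+00 -1.0000e-04  7.0000e-04]
```

>>> step_arm(rows=[[0.15,0,-0.05,-0.02,-0.03,0,0],[0.15,0,-0.1,-0.043,-0.06,0,0],[0.15,0,-0.15,-0.065,-0.09,0,0],[0.15,0,-0.2,-0.087,-0.12,0,0],[0.15,0,-0.25,-0.108,-0.15,0,0],[0.15,0,-0.3,-0.13,-0.18,0,0],[0.15,0,-0.35,-0.152,-0.21,0,0],[0.15,0,-0.4,-0.173,-0.24,0,0],[0.15,0,-0.45,-0.195,-0.26,0,0],[0.15,0,-0.5,-0.217,-0.2833,0,0],[0.15,0,-0.53,-0.23,-0.2833,0,0],[0.15,0.033,-0.547,-0.237,-0.2833,0,0]], newtons=40)

```text
clock: 1.3
position: [0.5832, 0.2151, 0.2048]
ee_rot: [-1.118, 1.259, 1.109]
force: [2.3, 0.3, -0.3]
width: 0.424
```

>>> step_arm(rows=[[0.15,0,0,0,0,0,0],[0.15,0,0,0,0,0,0],[0.15,0,0,0,0,0,0]])

```text
clock: 1.55
position: [0.5761, 0.2213, 0.2004]
ee_rot: [-1.119, 1.264, 1.121]
force: [-0.5, 0.3, -0.7]
width: 0.424
```

```bash
python3 - <<'E'
from h import *
s=status.observe(); print(s); 
p,z,K,T=grab("wrist","wrist1.png")
plan([.5765,.2200,.056],goal(np.radians(90-6.95)))
C=cloud(z,K,T); H,S,V=cv2.split(cv2.cvtColor(p,cv2.COLOR_RGB2HSV))
m=(H>5)&(H<22)&(S>150)&(C[...,2]>.08)&(C[...,2]<.1)&(C[...,1]>.19)
q=C[m]; print(len(q),q.mean(0),cv2.minAreaRect((q[:,:2]*1000).astype(np.float32)))
E
```

```text
{'clock': 1.55, 'joints': array([-0.5208502 ,  0.44282941,  0.09804954,  1.63246819, -0.0488515 ,
        1.06904009,  1.04164139]), 'dq': array([-2.04718006e-02, -1.62525703e-02, -1.05442837e-02, -8.47522286e-03,
       -5.65787260e-05, -1.75045678e-03,  1.38585282e-04]), 'joint_efforts': array([ 2.01854400e+00, -6.46968412e+01,  3.23845200e+00, -2.97502792e+01,
        1.79172847e-01,  6.97601703e-02,  3.70817562e-02]), 'position': array([0.57610992, 0.22130519, 0.20035167]), 'ee_rot': array([-1.11921964,  1.26387688,  1.12080672]), 'force': array([-0.52424421,  0.33979329, -0.68098823]), 'ft_torque': array([ 0.05005594, -0.00838402,  0.02536217]), 'width': 0.42439316785628073}
shift mm [144.9  -0.6  -2.1] frac [ 0.1811 -0.0008 -0.0026] turn deg [0.11 0.07 0.  ] frac [0.0019 0.0011 0.    ]
140 [0.57567899 0.2194259  0.0911282 ] ((576.7742919921875, 219.9163055419922), (7.674332618713379, 23.884422302246094), 83.04850769042969)
```

View pics/wrist1.png

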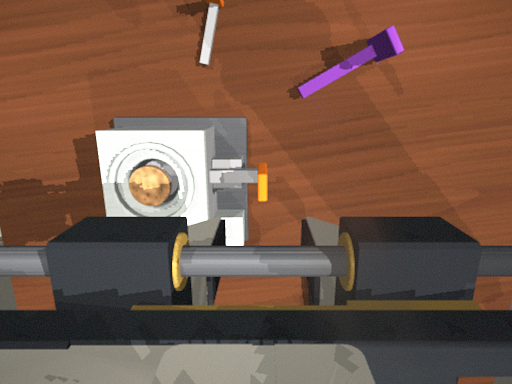

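The wrist view shows the flag at pixel (263,182), between the jaws. It measures (0.5767, 0.2199) with the top about 91–93 mm high and a 24 × 8 mm section, as described. I descend.

>>> step_arm(rows=[[0.15,0.02,0,-0.002,0,0,0],[0.15,0.045,0,-0.002,0,0,0],[0.15,0.07,0,-0.002,0,0,0],[0.15,0.095,0,-0.002,0,0,0],[0.15,0.12,0,-0.002,0,0,0],[0.15,0.14,0,-0.002,0,0,0],[0.15,0.16,0,-0.002,0,0,0],[0.15,0.175,0,-0.002,0,0,0],[0.15,0.181,0,-0.002,0,0,0],[0.15,0.181,0,-0.002,0,0,0],[0.15,0.181,0,-0.002,0,0,0]])

```text
clock: 2.52
position: [0.5766, 0.2195, 0.0562]
ee_rot: [-1.12, 1.263, 1.12]
force: [0.1, 0.1, 0.4]
width: 0.42
```

>>> step_arm(rows=[[1,0,0,0,0,0,0],[1,0,0,0,0,0,0],[1,0,0,0,0,0,0],[1,0,0,0,0,0,0],[1,0,0,0,0,0,0],[1,0,0,0,0,0,0]], newtons=30)

```text
clock: 3.02
position: [0.5766, 0.2189, 0.0558]
ee_rot: [-1.119, 1.263, 1.119]
force: [-0.4, -0.7, 2.1]
width: 0.09
```

```bash
python3 - <<'E'
from h import *
s=status.observe(); print(s["clock"],s["position"],s["force"],s["ft_torque"],s["width"]*92); 
M=R.from_rotvec(s["ee_rot"]).as_matrix(); print(M.round(4))
p,z,K,T=grab("side")
cv2.imwrite("pics/side1.png",cv2.cvtColor(cv2.resize(p[200:330,200:380],None,fx=4,fy=4),cv2.COLOR_RGB2BGR))
E
```

```text
3.0167 [0.57661523 0.21892368 0.05583875] [-0.35714908 -0.71049087  2.05850364] [-0.01354255  0.1074578  -0.02645308] 8.292286047604907
[[ 5.000e-04 -9.927e-01  1.209e-01]
 [ 3.000e-04  1.209e-01  9.927e-01]
 [-1.000e+00 -4.000e-04  4.000e-04]]
```

View pics/side1.png

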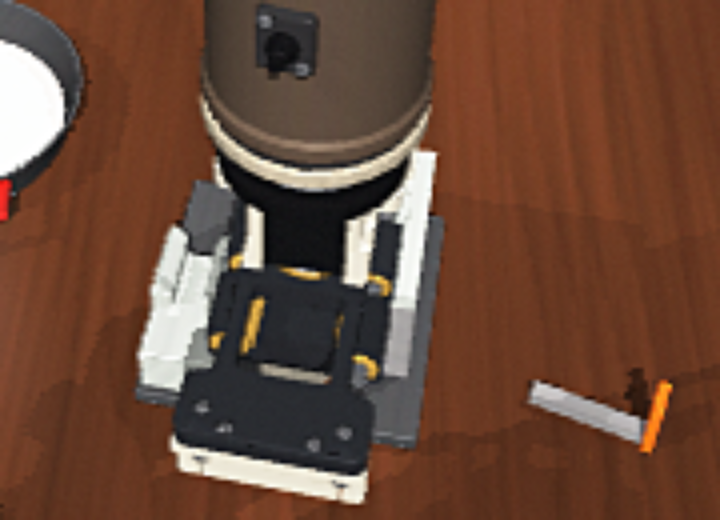

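The jaws closed on 8.3 mm, the flag's thickness. I draw the pin along tool z, which is the stand's +y.

>>> step_arm(rows=[[1,0,0,0.005,0,0,0],[1,0,0,0.011,0,0,0],[1,0,0,0.018,0,0,0],[1,0,0,0.025,0,0,0],[1,0,0,0.032,0,0,0],[1,0,0,0.039,0,0,0],[1,0,0,0.046,0,0,0],[1,0,0,0.053,0,0,0],[1,0,0,0.06,0,0,0],[1,0,0,0.067,0,0,0],[1,0,0,0.075,0,0,0],[1,0,0,0.075,0,0,0]])

```text
clock: 4.07
position: [0.5836, 0.2806, 0.0556]
ee_rot: [-1.12, 1.262, 1.121]
force: [0.7, 1.0, 5.4]
width: 0.086
```

>>> step_arm(rows=[[1,0,0,0,0,0,0],[1,-0.01,0,0,0,0,0],[1,-0.02,0,0,0,0,0],[1,-0.03,0,0,0,0,0],[1,-0.04,0,0,0,0,0],[1,-0.05,0,0,0,0,0],[1,-0.05,0,0,0,0,0],[1,-0.05,0,0,0,0,0]])

```text
clock: 4.73
position: [0.5841, 0.2785, 0.0963]
ee_rot: [-1.119, 1.263, 1.119]
force: [-0.4, -0.4, -0.8]
width: 0.084
```

```bash
python3 - <<'E'
from h import *
s=status.observe(); print(s["clock"],s["position"],s["force"],s["ft_torque"],s["width"]*92); 
grab("wrist","wrist2.png")
p,z,K,T=grab("side")
cv2.imwrite("pics/side2.png",cv2.cvtColor(cv2.resize(p[200:380,180:380],None,fx=3,fy=3),cv2.COLOR_RGB2BGR))
E
```

```text
4.7333 [0.58406298 0.27849626 0.09632632] [-0.44563129 -0.4358715  -0.80589499] [ 0.07831533 -0.01300353  0.02061899] 7.758361224096141
```

View pics/side2.png

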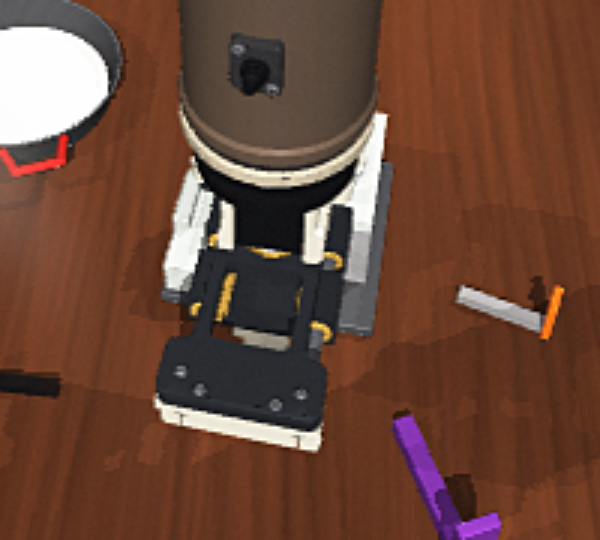

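View pics/wrist2.png

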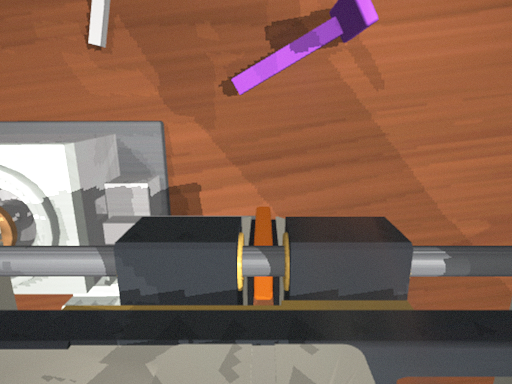

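The pin is out and held. I shift 64 mm to the stand's +x first (tool −y), then back 61 mm, at height.

>>> step_arm(rows=[[1,0,-0.015,0,0,0,0],[1,0,-0.03,0,0,0,0],[1,0,-0.05,0,0,0,0],[1,0,-0.07,0,0,0,0],[1,0,-0.08,-0.01,0,0,0],[1,0,-0.08,-0.025,0,0,0],[1,0,-0.08,-0.04,0,0,0],[1,0,-0.08,-0.055,0,0,0],[1,0,-0.08,-0.07,0,0,0],[1,0,-0.08,-0.0765,0,0,0],[1,0,-0.08,-0.0765,0,0,0],[1,0,-0.08,-0.0765,0,0,0]])

```text
clock: 5.83
position: [0.6397, 0.2098, 0.0959]
ee_rot: [-1.119, 1.264, 1.119]
force: [-0.5, 0.5, 0.0]
width: 0.089
```

```bash
python3 - <<'E'
from h import *
s=status.observe(); 
p,z,K,T=grab("side"); cv2.imwrite("pics/side3.png",cv2.cvtColor(cv2.resize(p[180:340,150:360],None,fx=3.5,fy=3.5),cv2.COLOR_RGB2BGR))
p,z,K,T=grab("top"); cv2.imwrite("pics/top3.png",cv2.cvtColor(cv2.resize(p[130:250,130:270],None,fx=4.5,fy=4.5),cv2.COLOR_RGB2BGR))
P=np.array(s["position"]); d=P[:2]-[.5653,.1245]; a=np.radians(6.95); print(P,"stand xy",d[0]*np.cos(a)-d[1]*np.sin(a),d[0]*np.sin(a)+d[1]*np.cos(a),s["force"],s["width"]*92)
E
```

```text
[0.63968535 0.20978938 0.09586977] stand xy 0.06351849304867335 0.09366354029378504 [-0.48847977  0.54069469  0.00912807] 8.199125005826744
```

View pics/side3.png

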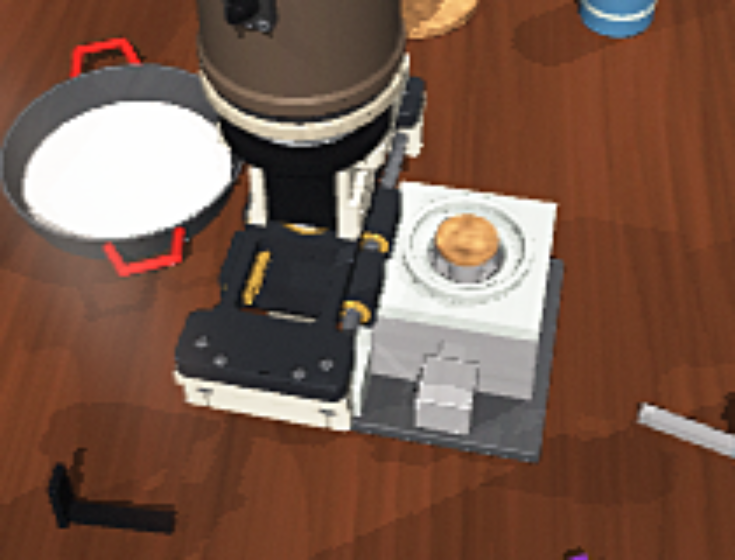

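View pics/top3.png

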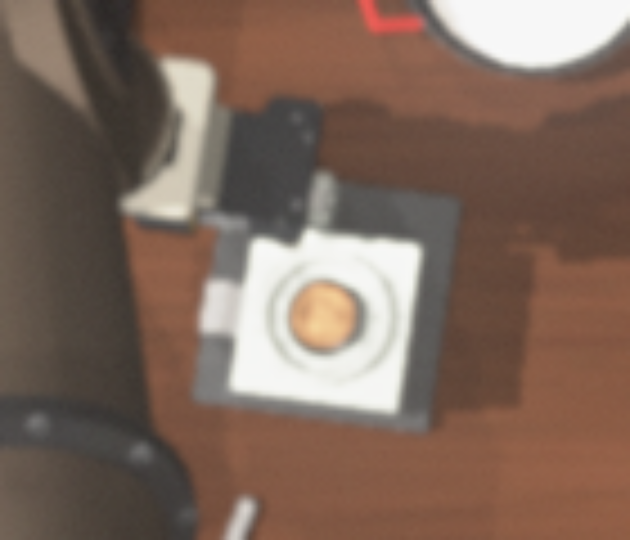

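The bore mouth is empty and the pin hangs over the notch (side crop 300,330). I lower it in small steps.

>>> step_arm(rows=[[1,0.006,-0.0006,0,0,0,0],[1,0.012,-0.0006,0,0,0,0],[1,0.018,-0.0006,0,0,0,0],[1,0.023,-0.0006,0,0,0,0],[1,0.027,-0.0006,0,0,0,0],[1,0.031,-0.0006,0,0,0,0],[1,0.031,-0.0006,0,0,0,0]])

```text
clock: 6.52
position: [0.6399, 0.2097, 0.0698]
ee_rot: [-1.119, 1.265, 1.12]
force: [0.7, -0.1, -1.5]
width: 0.08
```

>>> step_arm(rows=[[1,0.004,0,0,0,0,0],[1,0.008,0,0,0,0,0],[1,0.012,0,0,0,0,0],[1,0.015,0,0,0,0,0],[1,0.017,0,0,0,0,0],[1,0.017,0,0,0,0,0]])

```text
clock: 7.02
position: [0.64, 0.2097, 0.0567]
ee_rot: [-1.119, 1.265, 1.12]
force: [0.0, 0.2, -0.5]
width: 0.089
```

>>> step_arm(rows=[[1,0.0008,0,0,0,0,0],[1,0.0016,0,0,0,0,0],[1,0.0024,0,0,0,0,0],[1,0.0024,0,0,0,0,0]])

```text
clock: 7.35
position: [0.6405, 0.2099, 0.0559]
ee_rot: [-1.119, 1.264, 1.119]
force: [-2.6, -0.5, 5.7]
width: 0.084
```

Floor contact (5.7 N up at TCP z 0.056, the same height as in the bore). I release and lift.

>>> step_arm(rows=[[0.5,0,0,0,0,0,0],[0.3,0,0,0,0,0,0],[0.3,0,0,0,0,0,0],[0.3,0,0,0,0,0,0],[0.3,-0.02,0,0,0,0,0],[0.3,-0.05,0,0,0,0,0],[0.3,-0.08,0,0,0,0,0],[0.3,-0.12,0,0,0,0,0],[0.3,-0.16,0,0,0,0,0],[0.3,-0.2,0,0,0,0,0]])

```text
clock: 8.18
position: [0.64, 0.2097, 0.2166]
ee_rot: [-1.119, 1.264, 1.12]
force: [1.0, 0.3, 0.2]
width: 0.351
```

```bash
python3 - <<'E'
from h import *
for a in (83.05,-97,0,-90): plan([.459,-.1785,.23],goal(np.radians(a)))
E
```

```text
shift mm [ -13.3  132.7 -407.2] frac [-0.0166  0.1659 -0.509 ] turn deg [ 0.   -0.01 -0.01] frac [ 0.0001 -0.0001 -0.0002]
shift mm [ -13.3  132.7 -407.2] frac [-0.0166  0.1659 -0.509 ] turn deg [-1.7995e+02  2.0000e-02 -1.0000e-02] frac [-2.9991e+00  4.0000e-04 -2.0000e-04]
shift mm [ -13.3  132.7 -407.2] frac [-0.0166  0.1659 -0.509 ] turn deg [ 8.305e+01 -2.000e-02 -1.000e-02] frac [ 1.3842e+00 -3.0000e-04 -1.0000e-04]
shift mm [ -13.3  132.7 -407.2] frac [-0.0166  0.1659 -0.509 ] turn deg [ 1.7305e+02 -2.0000e-02  1.0000e-02] frac [ 2.8842e+00 -4.0000e-04  2.0000e-04]
```

>>> step_arm(rows=[[-0.5,-0.017,0.007,-0.02,0,0,0],[-1,-0.017,0.02,-0.06,0,0,0],[-1,-0.017,0.035,-0.105,0,0,0],[-1,-0.017,0.05,-0.15,0,0,0],[-1,-0.017,0.065,-0.2,0,0,0],[-1,-0.017,0.08,-0.25,0,0,0],[-1,-0.017,0.097,-0.3,0,0,0],[-1,-0.017,0.114,-0.35,0,0,0],[-1,-0.017,0.13,-0.4,0,0,0],[-1,-0.017,0.147,-0.45,0,0,0],[-1,-0.017,0.16,-0.49,0,0,0],[-1,-0.017,0.166,-0.509,0,0,0]])

```text
clock: 9.18
position: [0.4564, -0.1833, 0.2292]
ee_rot: [-1.116, 1.268, 1.114]
force: [0.8, 0.3, 0.1]
width: 1.0
```

>>> step_arm(rows=[[-1,0,0,0,0,0,0],[-1,0,0,0,0,0,0],[-1,0,0,0,0,0,0]])

```text
clock: 9.43
position: [0.4597, -0.1774, 0.2288]
ee_rot: [-1.12, 1.263, 1.12]
force: [0.5, 0.1, 0.3]
width: 0.999
```

```bash
cat > jarm.py <<'E'
E
python3 - <<'E'
from h import *
import stand
s=status.observe(); print(s["clock"],s["position"],s["joints"].round(2))
p,z,K,T=grab("side"); cv2.imwrite("pics/side4.png",cv2.cvtColor(cv2.resize(p[210:340,200:390],None,fx=4,fy=4,interpolation=cv2.INTER_CUBIC),cv2.COLOR_RGB2BGR))
p,z,K,T=grab("top"); cv2.imwrite("pics/top4.png",cv2.cvtColor(cv2.resize(p[130:260,130:270],None,fx=4.5,fy=4.5),cv2.COLOR_RGB2BGR))
p,z,K,T=grab("wrist","wrist4.png")
C=cloud(z,K,T); m=(abs(C[...,0]-.459)<.05)&(abs(C[...,1]+.178)<.05)
q=C[m&(C[...,2]>.074)&(C[...,2]<.086)]; print("jar top wrist",len(q),np.median(q[:,2]),cv2.minEnclosingCircle((q[:,:2]*1000).astype(np.float32)) if len(q) else 0)
stand.run(["side","top"])
E
```

```text
9.4333 [ 0.4597001  -0.17742651  0.22882854] [ 0.06  0.21  0.24  1.9  -0.06  1.03  1.78]
jar top wrist 2497 0.07972972569019343 ((459.4468994140625, -180.15257263183594), 28.361534118652344)
side plate z 0.07455949856840705
plate [565.7 124.7] [94.7 92.2] 83.69 879
cork [0.5663 0.1276 0.0856] 342
((565.650390625, 125.52374267578125), 36.829994201660156)
flag 247 [0.6408 0.2134 0.0722]
flag [640.6 210.6] [ 8.9 24.1] 82.76 247
flag top [0.6404 0.2115 0.0917] 61
cork ray [0.5659 0.1266 0.087 ] 208
notchblk 483
notch [630.6 167.2] [41.1 87.2] 11.68 483
base [582.1 133.8] [141.2 139.8] 83.19 911
top plate z 0.07481876111302999
plate [564.8 124.2] [92.9 91.8] 83.08 916
cork [0.5647 0.125  0.0859] 245
((564.514404296875, 124.1203384399414), 36.43585968017578)
flag 38 [0.6377 0.2075 0.0908]
flag [639.6 209.2] [ 8.1 22.7] 81.82 38
flag top [0.6396 0.2089 0.0925] 25
cork ray [0.5662 0.124  0.087 ] 129
notchblk 362
notch [634.  164.6] [81.5 36.3] 83.6 362
base [579.7  98.3] [ 73.3 133.5] 83.09 323
```

View pics/side4.png

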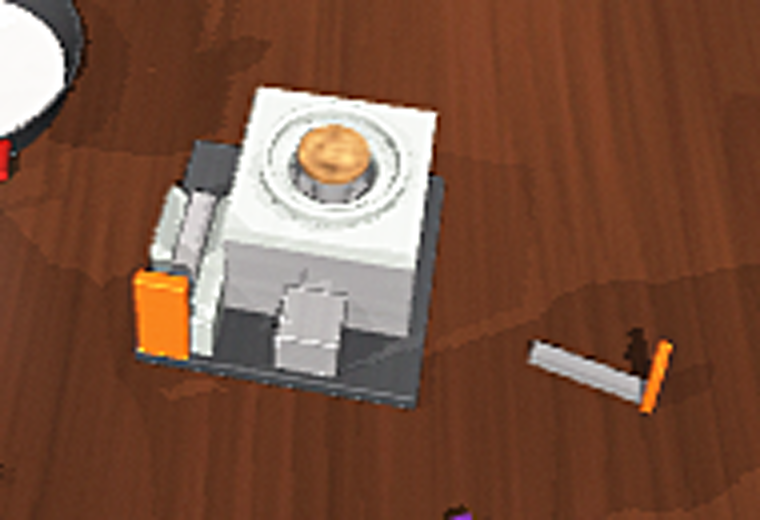

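View pics/top4.png

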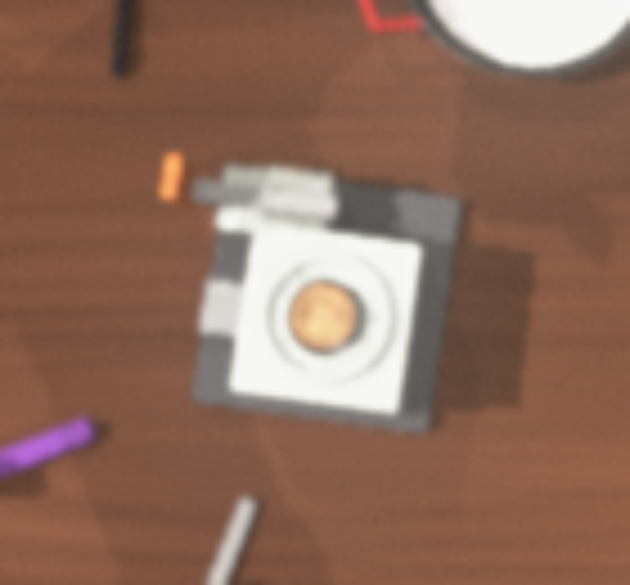

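View pics/wrist4.png

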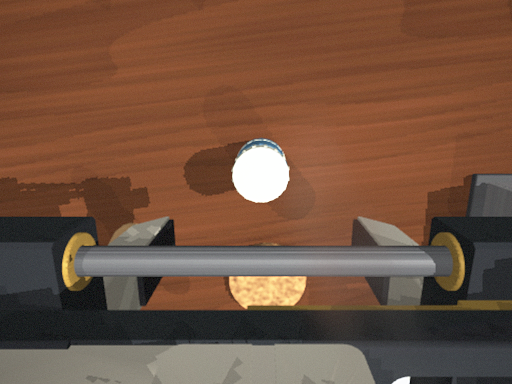

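The pin lies in the notch with the flag at side crop (162,315), its top 92–93 mm as before, so it is level and on the floor. The jar's cap is at wrist pixel (261,172). The three views put it at (0.459, −0.1797), top 80 mm. I descend to a TCP height of 23 mm.

```bash
python3 - <<'E'
from h import *
plan([.459,-.1797,.023],goal(np.radians(83.05)))
E
```

```text
shift mm [205.7   0.5  -2.8] frac [ 0.2571  0.0006 -0.0035] turn deg [ 0.14  0.02 -0.  ] frac [ 0.0024  0.0004 -0.0001]
```

>>> step_arm(rows=[[-1,0.03,0,-0.0025,0,0,0],[-1,0.06,0,-0.0025,0,0,0],[-1,0.095,0,-0.0025,0,0,0],[-1,0.13,0,-0.0025,0,0,0],[-1,0.16,0,-0.0025,0,0,0],[-1,0.19,0,-0.0025,0,0,0],[-1,0.215,0,-0.0025,0,0,0],[-1,0.235,0,-0.0025,0,0,0],[-1,0.25,0,-0.0025,0,0,0],[-1,0.257,0,-0.0025,0,0,0],[-1,0.257,0,-0.0025,0,0,0],[-1,0.257,0,-0.0025,0,0,0]])

```text
clock: 10.58
position: [0.4593, -0.18, 0.0234]
ee_rot: [-1.12, 1.264, 1.12]
force: [-0.6, -0.3, 0.5]
width: 0.998
```

>>> step_arm(rows=[[0,0,0,0,0,0,0],[0,0,0,0,0,0,0],[0.5,0,0,0,0,0,0],[0.5,0,0,0,0,0,0],[0.5,0,0,0,0,0,0],[0.5,0,0,0,0,0,0]], newtons=12)

```text
clock: 11.08
position: [0.4591, -0.1803, 0.0234]
ee_rot: [-1.12, 1.264, 1.119]
force: [0.4, 3.6, 1.5]
width: 0.615
```

>>> step_arm(rows=[[1,0,0,0,0,0,0],[1,0,0,0,0,0,0],[1,0,0,0,0,0,0]], newtons=45)

```text
clock: 11.33
position: [0.4591, -0.1802, 0.0234]
ee_rot: [-1.119, 1.264, 1.119]
force: [-0.8, 0.9, 5.8]
width: 0.599
```

```bash
python3 - <<'E'
from h import *
s=status.observe(); print(s["clock"],s["position"],s["force"],s["ft_torque"],s["width"]*92); 
p,z,K,T=grab("side"); cv2.imwrite("pics/side5.png",cv2.cvtColor(cv2.resize(p[60:240,220:440],None,fx=3,fy=3,interpolation=cv2.INTER_CUBIC),cv2.COLOR_RGB2BGR))
E
```

```text
11.3333 [ 0.45909119 -0.18024354  0.023372  ] [-0.76608847  0.90103344  5.82143744] [ 0.37266783  0.15541645 -0.01374109] 55.1187981063778
```

View pics/side5.png

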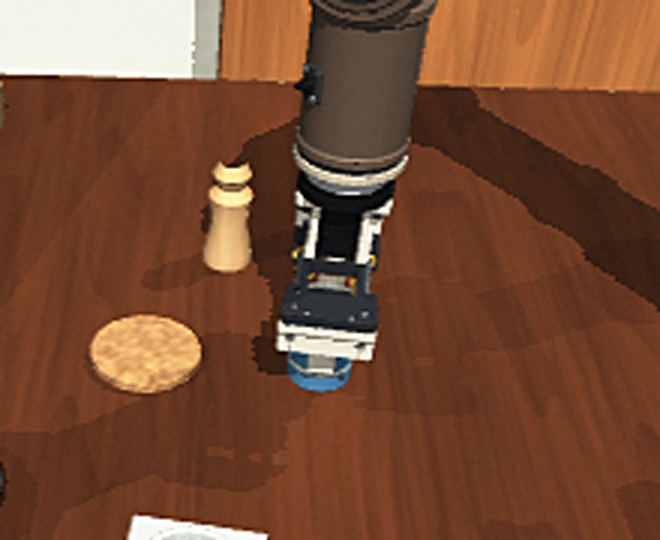

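Jaws are on the blue body (55 mm). I lift.

>>> step_arm(rows=[[1,-0.01,0,0,0,0,0],[1,-0.03,0,0,0,0,0],[1,-0.055,0,0,0,0,0],[1,-0.085,0,0,0,0,0],[1,-0.115,0,0,0,0,0],[1,-0.145,0,0,0,0,0],[1,-0.17,0,0,0,0,0],[1,-0.185,0,0,0,0,0],[1,-0.185,0,0,0,0,0],[1,-0.185,0,0,0,0,0]])

```text
clock: 12.22
position: [0.4589, -0.1804, 0.1714]
ee_rot: [-1.12, 1.264, 1.119]
force: [0.2, 0.0, -3.7]
width: 0.602
```

```bash
python3 - <<'E'
from h import *
s=status.observe(); print(s["force"],s["width"]*92)
p,z,K,T=grab("side"); cv2.imwrite("pics/side6.png",cv2.cvtColor(cv2.resize(p[60:240,220:440],None,fx=3,fy=3,interpolation=cv2.INTER_CUBIC),cv2.COLOR_RGB2BGR))
plan([.5653,.1245,.1717],goal(np.radians(83.05)))
E
```

```text
[ 0.23285023  0.02066567 -3.66609316] 55.39776323112278
shift mm [ -1.2 -69.4 315.4] frac [-0.0014 -0.0867  0.3942] turn deg [ 0.    0.01 -0.06] frac [ 0.0001  0.0002 -0.001 ]
```

View pics/side6.png

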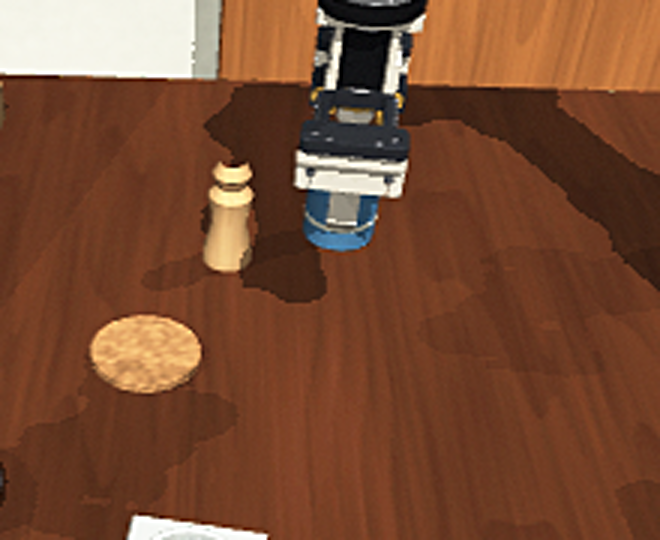

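The jar is lifted and upright (−3.7 N). I carry it over the stand centre.

>>> step_arm(rows=[[1,0,-0.003,0.015,0,0,0],[1,0,-0.01,0.045,0,0,0],[1,0,-0.018,0.08,0,0,0],[1,0,-0.026,0.12,0,0,0],[1,0,-0.035,0.16,0,0,0],[1,0,-0.044,0.2,0,0,0],[1,0,-0.053,0.24,0,0,0],[1,0,-0.062,0.28,0,0,0],[1,0,-0.07,0.32,0,0,0],[1,0,-0.078,0.355,0,0,0],[1,0,-0.084,0.38,0,0,0],[1,0,-0.087,0.394,0,0,0]])

```text
clock: 13.27
position: [0.5657, 0.1274, 0.1693]
ee_rot: [-1.121, 1.264, 1.124]
force: [-0.7, 0.1, -3.6]
width: 0.602
```

>>> step_arm(rows=[[1,0,0,0,0,0,0],[1,0,0,0,0,0,0],[1,0,0,0,0,0,0],[1,0,0,0,0,0,0],[1,0,0,0,0,0,0]])

```text
clock: 13.68
position: [0.566, 0.1225, 0.1712]
ee_rot: [-1.118, 1.265, 1.118]
force: [0.4, -0.0, -3.3]
width: 0.597
```

```bash
python3 - <<'E'
from h import *
s=status.observe(); print(s["force"],s["width"]*92)
plan([.5653,.1245,.1124],goal(np.radians(83.05)))
p,z,K,T=grab("side"); cv2.imwrite("pics/side7.png",cv2.cvtColor(cv2.resize(p[150:340,180:380],None,fx=3,fy=3,interpolation=cv2.INTER_CUBIC),cv2.COLOR_RGB2BGR))
C=cloud(z,K,T); H,S,V=cv2.split(cv2.cvtColor(p,cv2.COLOR_RGB2HSV))
m=(H>95)&(H<115)&(S>120)&(V>60)&(abs(C[...,0]-.565)<.06)&(abs(C[...,1]-.125)<.06)
q=C[m]; q=q[q[:,2]>.12]; print(len(q),q.min(0),q.max(0),np.median(q,0))
# fit circle r=28 in xy to visible body
from scipy.optimize import least_squares
f=least_squares(lambda c:np.hypot(q[:,0]-c[0],q[:,1]-c[1])-.028,[.565,.125],loss="soft_l1",f_scale=.001); print("jar axis",f.x)
E
```

```text
[ 0.43527577 -0.04236355 -3.27961905] 54.964702575771724
shift mm [58.8  0.9  1.9] frac [0.0735 0.0012 0.0024] turn deg [-0.11 -0.03 -0.01] frac [-0.0019 -0.0005 -0.0001]
141 [0.54257771 0.13160661 0.14805415] [0.59204508 0.15152352 0.16428189] [0.56785055 0.14758214 0.15605141]
jar axis [0.56621813 0.12211344]
```

View pics/side7.png

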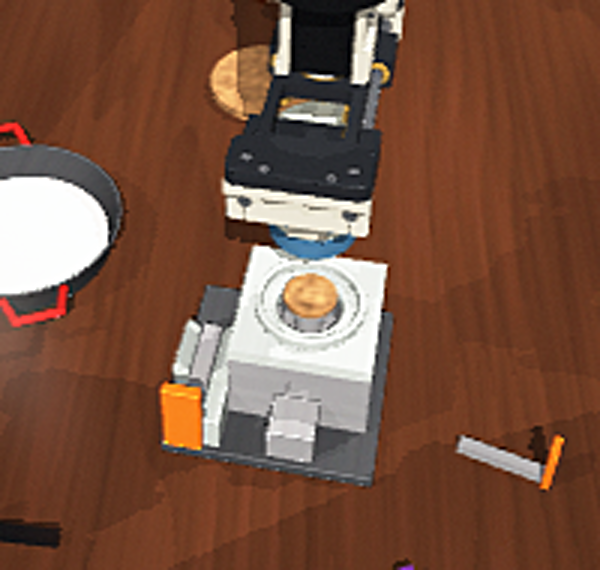

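The jar axis (fitted 0.5662, 0.1221) agrees with the TCP. I correct 2 mm towards the stand centre and descend to just above the cork.

>>> step_arm(rows=[[1,0,0.001,0.0025,0,0,0],[1,0.01,0.001,0.0025,0,0,0],[1,0.022,0.001,0.0025,0,0,0],[1,0.034,0.001,0.0025,0,0,0],[1,0.046,0.001,0.0025,0,0,0],[1,0.056,0.001,0.0025,0,0,0],[1,0.064,0.001,0.0025,0,0,0],[1,0.069,0.001,0.0025,0,0,0],[1,0.069,0.001,0.0025,0,0,0],[1,0.069,0.001,0.0025,0,0,0],[1,0.069,0.001,0.0025,0,0,0]])

```text
clock: 14.65
position: [0.566, 0.1263, 0.1164]
ee_rot: [-1.12, 1.263, 1.119]
force: [0.2, 0.5, -3.6]
width: 0.608
```

```bash
python3 - <<'E'
from h import *
s=status.observe(); print(s["force"],s["width"]*92)
plan([.5653,.1245,.0984],goal(np.radians(83.05)))
p,z,K,T=grab("side"); cv2.imwrite("pics/side8.png",cv2.cvtColor(cv2.resize(p[190:320,200:360],None,fx=4,fy=4,interpolation=cv2.INTER_CUBIC),cv2.COLOR_RGB2BGR))
C=cloud(z,K,T); H,S,V=cv2.split(cv2.cvtColor(p,cv2.COLOR_RGB2HSV))
m=(H>95)&(H<115)&(S>120)&(V>60)&(abs(C[...,0]-.565)<.06)&(abs(C[...,1]-.125)<.06)
q=C[m]; q=q[q[:,2]>.08]; print(len(q),q.min(0),q.max(0),np.median(q,0))
from scipy.optimize import least_squares
f=least_squares(lambda c:np.hypot(q[:,0]-c[0],q[:,1]-c[1])-.028,[.565,.125],loss="soft_l1",f_scale=.001); print("jar axis",f.x)
E
```

```text
[ 0.24001531  0.45616059 -3.56430928] 55.9532097520274
shift mm [18.   0.5 -1.9] frac [ 0.0225  0.0006 -0.0023] turn deg [0.   0.02 0.04] frac [0.     0.0003 0.0007]
81 [0.54870381 0.1418976  0.09376902] [0.58882218 0.15561371 0.10758198] [0.5692725  0.15218169 0.09978935]
jar axis [0.56586274 0.12590777]
```

View pics/side8.png

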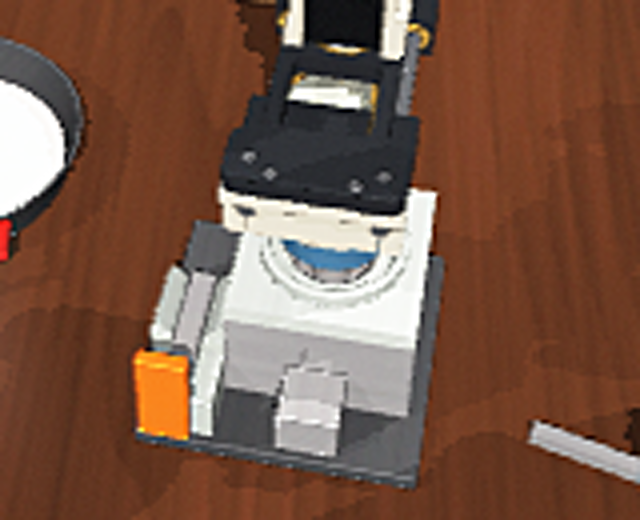

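>>> step_arm(rows=[[1,0,0.0005,-0.0018,0,0,0],[1,0.002,0.0005,-0.0018,0,0,0],[1,0.004,0.0005,-0.0018,0,0,0],[1,0.006,0.0005,-0.0018,0,0,0],[1,0.008,0.0005,-0.0018,0,0,0],[1,0.01,0.0005,-0.0018,0,0,0],[1,0.012,0.0005,-0.0018,0,0,0],[1,0.012,0.0005,-0.0018,0,0,0]], newtons=55)

```text
clock: 15.37
position: [0.5651, 0.1248, 0.1063]
ee_rot: [-1.119, 1.264, 1.119]
force: [-1.2, -0.6, 1.0]
width: 0.6
```

```bash
python3 - <<'E'
from h import *
s=status.observe(); print(s["force"],s["ft_torque"],s["width"]*92)
plan([.5655,.1246,.0984],goal(np.radians(83.05)))
E
```

```text
[-1.15724993 -0.60260672  0.9871234 ] [-0.05039579  0.2384741   0.00313304] 55.22440496094135
shift mm [ 7.9 -0.4 -0.2] frac [ 0.0099 -0.0005 -0.0002] turn deg [0. 0. 0.] frac [0.0001 0.     0.    ]
```

Cork contact: the force rose about 4.6 N, which matches roughly 4–5 mm of spring. I continue slowly.

>>> step_arm(rows=[[1,0.002,0,0,0,0,0],[1,0.004,0,0,0,0,0],[1,0.006,0,0,0,0,0],[1,0.0075,0,0,0,0,0],[1,0.0075,0,0,0,0,0],[1,0.0075,0,0,0,0,0]])

```text
clock: 15.87
position: [0.5651, 0.1248, 0.1005]
ee_rot: [-1.119, 1.264, 1.119]
force: [-1.8, -0.3, 3.5]
width: 0.603
```

>>> step_arm(rows=[[1,0.0008,0,0,0,0,0],[1,0.0015,0,0,0,0,0],[1,0.0015,0,0,0,0,0]])

```text
clock: 16.12
position: [0.5651, 0.1248, 0.0992]
ee_rot: [-1.119, 1.264, 1.119]
force: [-3.1, -1.2, 3.8]
width: 0.605
```

>>> step_arm(rows=[[1,0.0008,0,0,0,0,0],[1,0.0015,0,0,0,0,0],[1,0.0015,0,0,0,0,0]])

```text
clock: 16.37
position: [0.5651, 0.1248, 0.0984]
ee_rot: [-1.119, 1.264, 1.119]
force: [-4.0, -0.6, 10.1]
width: 0.603
```

>>> step_arm(rows=[[1,0.0008,0,0,0,0,0],[1,0.0008,0,0,0,0,0],[1,0.0008,0,0,0,0,0]])

```text
clock: 16.62
position: [0.5652, 0.1248, 0.0984]
ee_rot: [-1.119, 1.263, 1.119]
force: [-6.9, -1.6, 15.0]
width: 0.602
```

>>> step_arm(rows=[[1,0.0008,0.0008,0,0,0,0],[1,0.0008,0.0008,0,0,0,0],[1,0.0008,0.0008,0,0,0,0],[1,0.0008,0.0008,0,0,0,0]])

```text
clock: 16.95
position: [0.5651, 0.1248, 0.0984]
ee_rot: [-1.12, 1.262, 1.118]
force: [-6.4, -1.8, 20.0]
width: 0.607
```

```bash
python3 - <<'E'
from h import *
s=status.observe(); print(s["clock"],s["position"],s["force"],s["ft_torque"],s["width"]*92)
p,z,K,T=grab("side"); cv2.imwrite("pics/side9.png",cv2.cvtColor(cv2.resize(p[190:320,200:360],None,fx=4,fy=4,interpolation=cv2.INTER_CUBIC),cv2.COLOR_RGB2BGR))
C=cloud(z,K,T); H,S,V=cv2.split(cv2.cvtColor(p,cv2.COLOR_RGB2HSV))
of=(H>5)&(H<22)&(S>150)&(C[...,1]>.19)&(C[...,0]>.5)&(C[...,2]>.04)
q=C[of]; print("flag",np.median(q,0),q[:,2].max())
m=(H>95)&(H<115)&(S>120)&(V>60)&(abs(C[...,0]-.565)<.06)&(abs(C[...,1]-.125)<.06)
q=C[m]; print(len(q),np.median(q,0),q.min(0))
from scipy.optimize import least_squares
f=least_squares(lambda c:np.hypot(q[:,0]-c[0],q[:,1]-c[1])-.028,[.565,.125],loss="soft_l1",f_scale=.001); print("jar axis",f.x)
grab("wrist","wrist9.png")
print(status.observe()["force"])
E
```

```text
16.95 [0.56512537 0.12481902 0.09837318] [-6.38800532 -1.81345187 20.0233598 ] [-0.53015905  1.37807043  0.0299556 ] 55.80460351547498
flag [0.57072461 0.62324215 0.67224148] 0.6722414814440334
60 [0.56884294 0.15097081 0.08164233] [0.54779071 0.14207013 0.07630281]
jar axis [0.56486074 0.12437855]
[-6.53028637 -1.37642066 19.54365922]
```

View pics/side9.png

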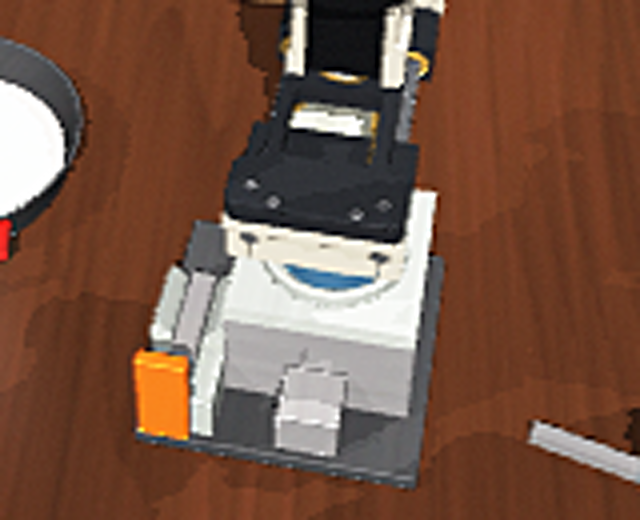

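View pics/wrist9.png

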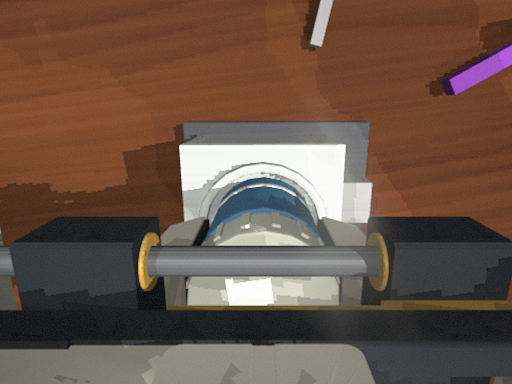

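The jar sits inside the rim. Contact came at exactly the predicted TCP height (0.0984), with about 20 N reading and some lateral load. I trim the lateral load once and let it settle.

>>> step_arm(rows=[[1,0.0004,0.0012,0.0002,0,0,0],[1,0.0004,0.0012,0.0002,0,0,0],[1,0.0004,0.0012,0.0002,0,0,0],[1,0.0004,0.0012,0.0002,0,0,0],[1,0.0004,0.0012,0.0002,0,0,0],[1,0.0004,0.0012,0.0002,0,0,0]])

```text
clock: 17.55
position: [0.5651, 0.1248, 0.0984]
ee_rot: [-1.12, 1.261, 1.117]
force: [-4.2, -3.3, 19.9]
width: 0.602
```

>>> step_arm(rows=[[1,0,0,0,0,0,0],[1,0,0,0,0,0,0],[1,0,0,0,0,0,0],[1,0,0,0,0,0,0],[1,0,0,0,0,0,0],[1,0,0,0,0,0,0],[1,0,0,0,0,0,0],[1,0,0,0,0,0,0],[1,0,0,0,0,0,0],[1,0,0,0,0,0,0],[1,0,0,0,0,0,0],[1,0,0,0,0,0,0]])

```text
clock: 18.55
position: [0.5652, 0.1249, 0.0984]
ee_rot: [-1.12, 1.261, 1.117]
force: [-3.6, -3.0, 20.3]
width: 0.601
```

```bash
python3 - <<'E'
from h import *
p,z,K,T=load("side"); C=cloud(z,K,T); H,S,V=cv2.split(cv2.cvtColor(p,cv2.COLOR_RGB2HSV))
q=C[(z>0)&(H>5)&(H<22)&(S>150)&(C[...,1]>.19)&(C[...,1]<.24)&(C[...,0]>.5)&(C[...,2]>.04)]; print("flag",np.median(q,0).round(4),q[:,2].max())
print(arm.sign_off())
E
```

```text
flag [0.6408 0.2135 0.0733] 0.09482610277952863
the job is handed in; nothing more can be done
None
```

I drew the orange pin straight out, laid it in the notch and let go. I then set the blue jar on the cork and pressed it to the hard stop, and handed the job in with the gripper still holding it there, at about 18.6 s on the clock.

**Pin:**
- After release, its flag sat where the parked position should be and did not move between two looks.
- Its top measured 92–95 mm (93 expected), so the shank is level on the notch floor.

**Jar:**
- The stop came at TCP height 0.0984 m, exactly where I calculated, and the position did not change as I pressed harder.
- The fitted jar axis is within about 1 mm of the stand centre, inside the rim.
- The push held at about 20 N, which is 24 N with the jar's weight, well under the 70 N ramming limit.

**Disagreements:**
- The side and top views differed by 1–2 mm for the stand and jar, so I used values between them.
- A sideways load of about 7 N appeared at the stop. I trimmed it, but about 5 N remains.
- The first automatic flag check in the final view failed because of invalid depth pixels. I repeated it with those filtered out and it was fine.

I did not touch the trivet, pepper mill or pan, and in the views that showed them they looked unmoved. I did not measure them again at the end.

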